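# Set the fertiliser meter three turns off its seat

### The job

On the seeder's fertiliser hopper, wind the meter crank clockwise (seen from above) until you feel the plug come down on its seat - nip it gently, don't force it into the rubber - then wind it back open exactly three full turns from shut. Let go of the crank and leave the jar, torch, dustpan and brush where they are.

Things in the scene. Friction and masses are not known exactly. Their poses are not given: they have to be found in the camera images.
- hopper: Green round sheet-steel fertiliser hopper (180 mm dia, steel lid 192 mm dia, lid top 232 mm high) in a square dark steel stand, 225 mm wide, fixed to the bench. Origin: centre of its underside on the bench; z up. A strap with two wing nuts (tops 250 mm high) crosses the lid along its y axis; a round brass gland stands in the middle. Place and yaw vary.
- spindle (a point): Fixed point on the vertical axis the crank turns about (over the lid's centre), 305 mm above the bench, level with the middle of the crank's grip. Hub and nut below it reach up to 281 mm. Clockwise from above shuts, anticlockwise opens. The crank drags evenly, 3 to 4 N at the grip, and stays where it is left. It starts 0.2 to 1 turn open; nothing shows the count or where shut lies.
- grip (a point): Middle of the crank's upright black plastic grip, 305 mm above the bench, on a circle of 60 mm radius about spindle. Site x axis: from the spindle outward. The grip is round, slightly waisted, 24 to 26 mm dia, from 275 to 328 mm high, and turns freely on its own pin, so a hand can carry it round without turning. It stands on a flat steel arm 20 mm wide whose top is 272 mm high.
- plug_foot (a point): Foot of the rubber cone plug inside the closed hopper, out of sight. The screw lifts it 3 mm per turn open. Its measured height is far too coarse to tell the part-turn or when it is down: feel for the seat.
- jar: Empty glass preserving jar with a lever clamp lid, 94 mm dia, 147 mm tall, upright on the bench; origin: centre of its underside. Not part of the job.
- torch: Aluminium torch with a press button, standing on its lens, 46 mm dia at the head, 154 mm tall; origin: centre of its underside. Not part of the job.
- dustpan: Red plastic dustpan, pan 200 x 220 mm, 50 mm high, handle to its -x side (320 mm overall); origin: under the middle of the pan. Not part of the job.
- brush: Black plastic hand brush, 280 mm long, 55 mm high, lying on its bristles; origin: under its middle. Not part of the job.
- seat_ring (a point): Top face of the rubber seat ring in the hopper's outlet, out of sight, that the plug closes on; it sinks less than 1 mm under the plug, too little to measure. Once the plug bears on it the drag on the crank rises by about 1.3 N per mm of further grip travel (springy rubber): some 6 N over the running drag is well seated, 17 N over it is forcing.
There are look-alikes about, which are no part of the job. Leave any blue or yellow look-alike of the torch alone. Of the things shaped like the jar, the glass one is meant.

How it is judged:
On the way, in this order (a step that is already met when the one before it is completed fails the run):
1. the plug has been wound down until it bears on its seat ring (about 2 N over the running drag at the grip) (height (world z) of plug_foot below 0.08003 m and height (world z) of seat_ring below 0.08282 m), for 0.1 s.
2. the crank has been wound back open three turns from shut, within 24 degrees (height (world z) of plug_foot between 0.0888 and 0.0892 m), for 0.2 s.
At the end, for the whole second after the job is handed in: After seating, the crank stands three full turns open from lightly seated, within 24 degrees either way (plug 9 mm up, within 0.2 mm), released and still; jar, torch, dustpan and brush are where they were (within 20 mm) and upright (all of step 2 and distance of each of jar, torch, dustpan, brush from where it was at the start of the episode below 0.02 m and angle between each of jar, torch's own z axis and vertical below 0.1 rad); the robot touches nothing.
It fails at once if the plug is forced into its rubber seat ring (ring squashed by more than 0.75 mm, some 17 N over the running drag at the grip) (height (world z) of seat_ring below 0.08225 m).
It fails at once if the jar is knocked (distance of jar from where it was at the start of the episode above 0.02 m or angle between jar's own z axis and vertical above 0.3 rad).
It fails at once if the torch is knocked (distance of torch from where it was at the start of the episode above 0.02 m or angle between torch's own z axis and vertical above 0.3 rad).
It fails at once if the dustpan is shifted (distance of dustpan from where it was at the start of the episode above 0.02 m).
It fails at once if the brush is shifted (distance of brush from where it was at the start of the episode above 0.02 m).
It also fails if it takes over 70 s, if anything falls off the work surface, if the arm or the gripper's body presses on something with over 40 N, if the wrist force passes 120 N, or if a joint passes its speed limit or range.

### The arm

A 7-joint arm with a two-finger parallel gripper is mounted at the origin on the work surface. World frame = base frame: x ahead of the robot, y to its left, z up, the work surface at z = 0. Lengths are in m, angles in rad, forces in N, time in s.
With the tool pointing down it reaches from about 0.425 to 0.925 m from the base axis. Payload 6.8 kg.
Tool frame: the origin (TCP) lies midway between the tips of the shut fingers; the grasp point (between the pads) lies 19 mm behind it; z points along the fingers, x is the direction in which the jaws open and shut, and the axes are right-handed (so a half turn about z gives the same grasp; the last joint's range is limited). The gripper opens to 85 mm and grips with 20 to 120 N. Pads are 22 mm wide; open, the fingers measure 114 mm over their backs; the gripper's body (76 mm by 85 mm) begins 54 mm behind the grasp point. The pads swing forward as they close: fully open they stand 13 mm farther back than shut.
Start: joints at [1.165, 0.477, 0.022, 1.555, -0.011, 1.109, -0.083], TCP at [0.198, -0.645, 0.231] pointing down, gripper open.
Joint ranges: [-2.96, 2.96], [-0.34, 2.1], [-1.41, 1.46], [0.24, 2.44], [-1.37, 4.51], [0.17, 1.92], [-2.96, 2.96]. Speed limits (rad/s): [2.39, 2.39, 3.14, 3.14, 3.14, 3.14, 3.14].

### API

Orientations are given as a unit quaternion [w, x, y, z].
In Python, from station import bot gives the robot as it stands.
- The arm moves only by the tool step_arm, never from a script. Its argument "increments" is a list of rows, each a list of 7 numbers: the shift along the tool's x, y, z in cm, then the turn, a rotation vector about the tool's x, y, z in degrees, then the closure, from 0 (fully open) to 1 (shut). A call has 1 to 20 rows; each row shifts and turns the commanded pose from where the row before left it, along the tool's axes as they then stand; what a row does not reach is not made up. A row lasts 1/10 s, in which the tool goes at most 50 mm and 8.59 degrees, less where a joint would pass 70% of its speed; a pose out of reach is approached as far as the arm can. A call is refused whole if a number of a shift passes 5 or a number of a turn 8.59, either way. A call with a gripper value outside its range is refused whole. The fingers move at their own pace and stop on an object; "squeeze" is the grip in N (left out, the last holds). Time passes only in rows, so rows that do not move let the fingers close. It gives the time, the measured TCP pose, the force and the opening at its end, in the units of the state.
- bot.get_obs(): the state, without advancing time (a new reading comes with each control period).
- bot.read_camera(name): name is "side" or "top" or "wrist"; returns a dict with "pixels" (420x560x3 uint8, red, green, blue), "vertical_fov" (degrees; the focal length in pixels is half the picture's height over the tangent of half this angle, whatever the lens; pixels are square), "cx", "cy" (the principal point, pixels), "camera_from_world" (4x4, takes a point from world to camera coordinates). Camera axes: x right, y down, z forward; pixel columns grow to the right and rows downward; lengths in m; the calibration is good to about 2 mm. The wrist camera is an equidistant fisheye: a pixel r from the principal point sees the ray r / f radians off the axis. A picture is of the moment at which its call begins. There is no depth.
- bot.hand_in(): hands the job in, once; it reports no verdict.
Trained networks look in a picture, given as the dict that the camera call returned (one of the last four; its "shot" number tells which), for a name from the list of things; names that differ only in an ending like _2 or _b are one class to them, and where a whole thing is asked for, a point or a joint stands for the part that bears it (a point fixed in the world has none). Each returns a list of dicts, best first, with "score" (0 to 1); they miss things now and then, are a little off and sometimes report something else, mostly with a low value. They report only what shows in the picture. A call takes as long as a camera call. They do not tell look-alikes from the thing itself.
- bot.find_in(picture, query): "point" ([column, row] in pixels, amid what is visible of it).
- bot.cut_out(picture, query): "pixels" (420x560 bool, what is visible of it) and "point" ([column, row] in pixels, amid what is visible of it).
- bot.pinpoint(picture, query): "point" ([column, row] in pixels: a listed point, or the origin of a listed thing).
The state is a dict: "t": time; "q": joint angles; "joint_vel": joint speeds; "joint_torque": joint torques, N m; "eef_pos": TCP position; "tool_rot": TCP orientation; "contact_force": force on the tool from outside, world axes, zero at the start; "torque": the same for the moment, N m; "gripper_width": opening from 0.0 (shut) to 1.0 (fully open).
Only numpy, scipy, OpenCV 4.12 (cv2) and the standard library are available. Lean on these libraries where they do the work, as an engineer would, in place of code of your own. Each camera call takes 0.05 s, during which the arm holds its last target.

## Working session

There is one attempt and no reset: what is moved stays moved. The work goes in short steps, Python scripts to look and compute and a tool call to move; the robot and the scene stay as the last step left them, time stands still between calls to the robot, and variables do not carry over. Pictures are saved under pics/ and viewed, and the job is handed in when it is done.

Besides the shell and the picture viewer there is one more tool, called after "Emit:" as name([rows], argument=value, ...), one row to a line, values as JSON. step_arm: Moves the arm, as the interface text tells. Its arguments: {"type":"object","properties":{"increments":{"type":"array"},"squeeze":{"type":"number"}},"required":["increments"]}

```bash
mkdir -p pics; ls; python3 - <<'E'
from station import bot
import cv2,numpy as np
o=bot.get_obs()
print({k:np.round(v,3) for k,v in o.items()})
for n in ["top","side"]:
    p=bot.read_camera(n)
    cv2.imwrite(f"pics/{n}0.png",p["pixels"][:,:,::-1])
    print(n,p["shot"],p["vertical_fov"],p["cx"],p["cy"],np.round(p["camera_from_world"],4).tolist())
    for q in ["hopper","grip","spindle","jar","torch","dustpan","brush"]:
        try: print(q,[(np.round(d["point"],1).tolist(),round(d["score"],2)) for d in bot.pinpoint(p,q)][:3])
        except Exception as e: print(q,e)
E
```

```text
pics
{'t': np.float64(0.0), 'q': array([ 1.165,  0.478,  0.022,  1.556, -0.012,  1.109, -0.083]), 'joint_vel': array([-0.001, -0.   , -0.001, -0.001,  0.001,  0.001,  0.001]), 'joint_torque': array([ 1.0000e-03, -5.9645e+01,  1.6080e+00, -2.8119e+01,  1.2000e-02,
        9.0000e-03,  0.0000e+00]), 'eef_pos': array([ 0.198, -0.645,  0.23 ]), 'tool_rot': array([-0.   ,  0.804, -0.594, -0.001]), 'contact_force': array([ 0.091,  0.27 , -0.317]), 'torque': array([0.007, 0.024, 0.001]), 'gripper_width': np.float64(0.999)}
top 1 45.031575981840746 276.42706867248467 206.7157567579281 [[-0.0008, -0.9999, 0.0125, -0.0475], [-0.9981, 0.0, -0.0621, 0.5174], [0.0621, -0.0126, -0.998, 1.5389], [0.0, 0.0, 0.0, 1.0]]
hopper []
grip [([253.2, 170.9], 0.7)]
spindle [([229.9, 167.5], 0.79)]
jar [([384.6, 178.0], 0.79), ([430.9, 189.8], 0.75)]
torch [([401.4, 249.4], 0.78), ([375.0, 231.4], 0.76), ([346.1, 232.1], 0.49)]
dustpan [([134.4, 164.9], 0.75)]
brush [([139.7, 256.8], 0.73)]
side 2 42.172667267961536 282.511815017471 215.81105902045246 [[-0.8578, -0.514, -0.0055, 0.4182], [-0.3748, 0.6327, -0.6777, 0.3544], [0.3518, -0.5792, -0.7353, 1.6805], [0.0, 0.0, 0.0, 1.0]]
hopper [([238.5, 269.1], 0.58)]
grip [([246.3, 196.3], 0.76), ([303.0, 188.9], 0.33)]
spindle [([235.4, 206.8], 0.84)]
jar [([304.0, 187.8], 0.72), ([330.0, 167.7], 0.57), ([244.0, 269.7], 0.47)]
torch [([328.6, 222.5], 0.84), ([340.6, 207.0], 0.77), ([363.2, 197.6], 0.65)]
dustpan [([306.3, 187.7], 0.72), ([169.4, 330.4], 0.66), ([247.0, 196.8], 0.34)]
brush [([252.2, 371.1], 0.69)]
```

View pics/top0.png

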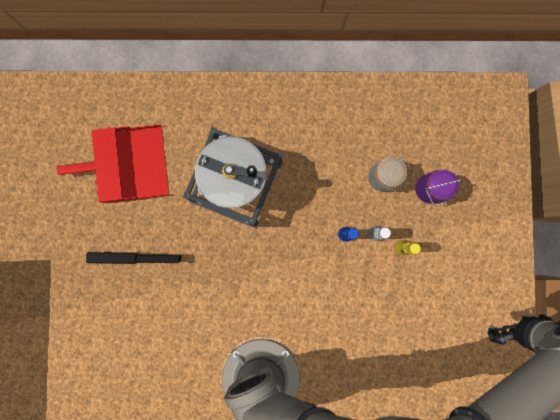

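View pics/side0.png

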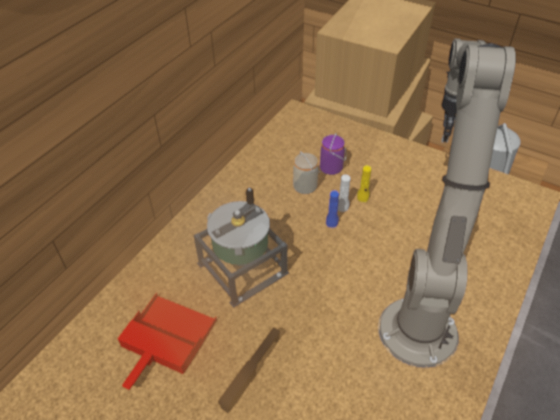

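```bash
cat > h.py <<'E'
import numpy as np,cv2
from scipy.spatial.transform import Rotation as R
def K(p):
    f=210/np.tan(np.radians(p["vertical_fov"]/2)); return f,p["cx"],p["cy"]
def atz(p,uv,z):
    f,cx,cy=K(p);T=np.array(p["camera_from_world"]);Ri=T[:3,:3].T
    d=Ri@np.array([(uv[0]-cx)/f,(uv[1]-cy)/f,1]);c=-Ri@T[:3,3]
    return c+d*(z-c[2])/d[2]
def proj(p,X):
    f,cx,cy=K(p);T=np.array(p["camera_from_world"]);c=T[:3,:3]@np.array(X)+T[:3,3]
    return np.array([cx+f*c[0]/c[2],cy+f*c[1]/c[2]])
E
python3 - <<'E'
from station import bot
from h import *
for n in ["top","side"]:
    p=bot.read_camera(n)
    for q in ["spindle","grip"]:
        d=bot.pinpoint(p,q)[0]; print(n,q,np.round(atz(p,d["point"],.305),4))
    if n=="top":
        cv2.imwrite("pics/topc.png",cv2.resize(p["pixels"][100:280,140:380,::-1],None,fx=3.2,fy=3.2,interpolation=cv2.INTER_CUBIC))
    else: cv2.imwrite("pics/sidec.png",cv2.resize(p["pixels"][130:310,150:390,::-1],None,fx=3.2,fy=3.2,interpolation=cv2.INTER_CUBIC))
E
```

```text
top spindle [0.5904 0.069  0.305 ]
top grip [0.5935 0.0221 0.305 ]
side spindle [0.6046 0.0827 0.305 ]
side grip [0.5993 0.0251 0.305 ]
```

View pics/topc.png

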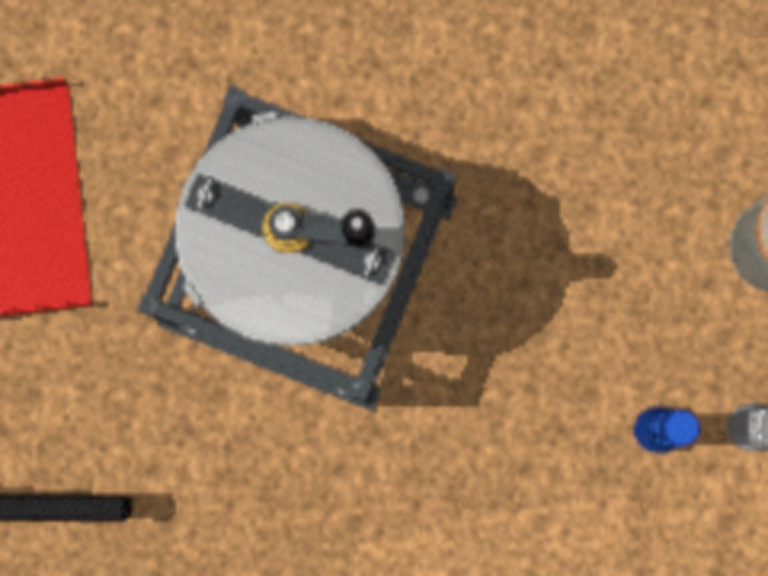

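View pics/sidec.png

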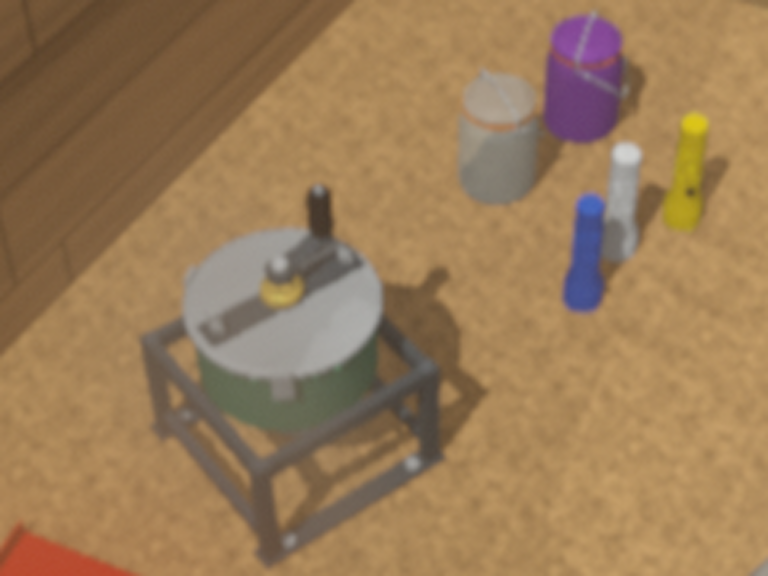

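Candidates: the crank grip is the black knob at top (252,170) / side (250,195). Nothing else looks like it; the dark brush handle lies at (110,258). The glass jar is at (390,174), with a purple look-alike at (438,187). The torch is the silver one at (381,233), with blue (348,234) and yellow (408,248) look-alikes. The crop confirms the grip is on the hopper crank.

```bash
python3 - <<'E'
from station import bot
from h import *
from scipy.optimize import least_squares
pt=bot.read_camera("top");ps=bot.read_camera("side")
print("lid ctr .232",atz(pt,(230.6,172.2),.232),"hub .281",atz(pt,(229.3,169.2),.281),"griptop .328",atz(pt,(251.7,169.8),.328))
# side: lid ellipse centre approx, hub top, grip top
print("side lid",atz(ps,(150+284/3.2,130+301/3.2),.232),"hub",atz(ps,(150+279/3.2,130+262/3.2),.281),"gtop",atz(ps,(150+319/3.2,130+190/3.2),.328))
# colour silhouettes: dark grip in top
for q in ["grip"]:
  for p in (pt,ps):
    d=bot.cut_out(p,q)
    if d:
        ys,xs=np.nonzero(d[0]["pixels"]); print(d[0]["score"],xs.min(),xs.max(),ys.min(),ys.max(),xs.mean(),ys.mean())
print(bot.get_obs()["t"])
E
```

```text
lid ctr .232 [0.59566591 0.07643311 0.232     ] hub .281 [0.59696748 0.07595281 0.281     ] griptop .328 [0.58910032 0.01702403 0.328     ]
side lid [0.59444141 0.08048896 0.232     ] hub [0.59880751 0.07677459 0.281     ] gtop [0.5911355  0.01561977 0.328     ]
0.78 224 256 164 176 240.86941580756013 170.2577319587629
0.84 234 253 188 218 245.51181102362204 203.4724409448819
1.3
```

```bash
python3 - <<'E'
from station import bot
from h import *
o=bot.get_obs(); p=np.array(o["eef_pos"]);q=o["tool_rot"]
r=R.from_quat([q[1],q[2],q[3],q[0]]); print(p,r.as_matrix().round(4))
tgt=np.array([.59,.0165,.40]); N=20
M=r.as_matrix(); yaw=np.degrees(np.arctan2(M[1,0],M[0,0])); print(yaw)
d=(tgt-p);d[2]=0;d/=N
ang=yaw
for i in range(N):
    a=np.radians(ang);X=np.array([np.cos(a),np.sin(a)]);Y=np.array([np.sin(a),-np.cos(a)])
    print([round(float(d[:2]@X*100),2),round(float(d[:2]@Y*100),2),0,0,0,-3.65,0],end=",")
    ang+=3.65
E
```

```text
[ 0.19807397 -0.64530471  0.23131186] [[ 0.2934 -0.956   0.    ]
 [-0.956  -0.2934 -0.    ]
 [ 0.     -0.     -1.    ]]
-72.93839936794522
[-2.59, -2.84, 0, 0, 0, -3.65, 0],[-2.4, -3.0, 0, 0, 0, -3.65, 0],[-2.21, -3.15, 0, 0, 0, -3.65, 0],[-2.0, -3.28, 0, 0, 0, -3.65, 0],[-1.79, -3.4, 0, 0, 0, -3.65, 0],[-1.57, -3.51, 0, 0, 0, -3.65, 0],[-1.34, -3.6, 0, 0, 0, -3.65, 0],[-1.11, -3.68, 0, 0, 0, -3.65, 0],[-0.87, -3.75, 0, 0, 0, -3.65, 0],[-0.63, -3.79, 0, 0, 0, -3.65, 0],[-0.39, -3.83, 0, 0, 0, -3.65, 0],[-0.14, -3.84, 0, 0, 0, -3.65, 0],[0.1, -3.84, 0, 0, 0, -3.65, 0],[0.34, -3.83, 0, 0, 0, -3.65, 0],[0.59, -3.8, 0, 0, 0, -3.65, 0],[0.83, -3.76, 0, 0, 0, -3.65, 0],[1.07, -3.69, 0, 0, 0, -3.65, 0],[1.3, -3.62, 0, 0, 0, -3.65, 0],[1.53, -3.53, 0, 0, 0, -3.65, 0],[1.75, -3.43, 0, 0, 0, -3.65, 0],
```

Emit:
step_arm([
  [0,0,-3,0,0,0,0],
  [0,0,-4,0,0,0,0],
  [0,0,-4,0,0,0,0],
  [0,0,-4,0,0,0,0],
  [0,0,-2,0,0,0,0],
])

```text
t: 1.8
eef_pos: [0.1983, -0.6462, 0.4059]
tool_rot: [0.002, 0.804, -0.594, 0.002]
contact_force: [-0.3, -0.6, 0.1]
gripper_width: 1.0
```

Emit:
step_arm([
  [-2.59,-2.84,0,0,0,-3.65,0],
  [-2.4,-3.0,0,0,0,-3.65,0],
  [-2.21,-3.15,0,0,0,-3.65,0],
  [-2.0,-3.28,0,0,0,-3.65,0],
  [-1.79,-3.4,0,0,0,-3.65,0],
  [-1.57,-3.51,0,0,0,-3.65,0],
  [-1.34,-3.6,0,0,0,-3.65,0],
  [-1.11,-3.68,0,0,0,-3.65,0],
  [-0.87,-3.75,0,0,0,-3.65,0],
  [-0.63,-3.79,0,0,0,-3.65,0],
  [-0.39,-3.83,0,0,0,-3.65,0],
  [-0.14,-3.84,0,0,0,-3.65,0],
  [0.1,-3.84,0,0,0,-3.65,0],
  [0.34,-3.83,0,0,0,-3.65,0],
  [0.59,-3.8,0,0,0,-3.65,0],
  [0.83,-3.76,0,0,0,-3.65,0],
  [1.07,-3.69,0,0,0,-3.65,0],
  [1.3,-3.62,0,0,0,-3.65,0],
  [1.53,-3.53,0,0,0,-3.65,0],
  [1.75,-3.43,0,0,0,-3.65,0],
])

```text
t: 3.8
eef_pos: [0.5905, 0.0176, 0.4015]
tool_rot: [0.0, 1.0, 0.002, 0.0]
contact_force: [-0.1, -0.6, -0.5]
gripper_width: 1.002
```

Emit:
step_arm([
  [0,0,0,0,0,0,0],
  [0,0,0,0,0,0,0],
])

```text
t: 4.0
eef_pos: [0.5899, 0.0171, 0.401]
tool_rot: [-0.0, 1.0, 0.001, -0.0]
contact_force: [-0.2, -0.4, 0.5]
gripper_width: 0.999
```

```bash
python3 - <<'E'
from station import bot
from h import *
p=bot.read_camera("wrist");o=bot.get_obs();print(o["eef_pos"],o["tool_rot"],o["contact_force"],o["q"])
f,cx,cy=K(p);T=p["camera_from_world"]
def w(X):
    c=T[:3,:3]@np.array(X)+T[:3,3];th=np.arctan2(np.hypot(c[0],c[1]),c[2]);u=c[:2]/np.hypot(c[0],c[1])*f*th;return (cx+u[0],cy+u[1])
im=p["pixels"][:,:,::-1].copy()
for X,c in [((.596,.077,.281),(0,0,255)),((.590,.0165,.328),(0,255,0))]:
    a=w(X);print(a);cv2.drawMarker(im,tuple(int(round(v)) for v in a),c,cv2.MARKER_CROSS,12,1)
for q in("grip","spindle"):print(q,bot.pinpoint(p,q)[:2])
print(w((.596,.077,.305)),w((.590,.0165,.305)))
cv2.imwrite("pics/w1.png",im)
E
```

```text
[0.58973449 0.01578552 0.40111281] [ 2.92397778e-04  9.99999925e-01  1.42217205e-04 -2.09797821e-04] [-0.13620298 -0.71041084  0.10624691] [ 0.33436     0.28237056 -0.5983069   1.49554938  0.1600527   1.41331831
 -0.2703983 ]
(np.float64(288.4633335838104), np.float64(129.46951583240337))
(np.float64(280.68087539424124), np.float64(220.3994587886039))
grip [{'point': [282.2, 208.7], 'score': 0.71}]
spindle []
(np.float64(289.10359193355924), np.float64(131.7391994168608)) (np.float64(280.7943818581607), np.float64(210.24284178442474))
```

View pics/w1.png

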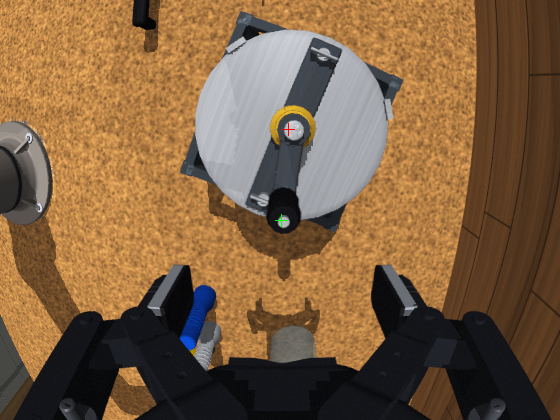

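Emit:
step_arm([
  [0.15,-0.05,2,0,0,0,0],
  [0,0,3,0,0,0,0],
  [0,0,3,0,0,0,0],
  [0,0,2,0,0,0,0],
  [0,0,1.6,0,0,0,0],
  [0,0,0,0,0,0,0],
], squeeze=40)

```text
t: 4.75
eef_pos: [0.5897, 0.0149, 0.2832]
tool_rot: [0.001, 1.0, -0.001, -0.002]
contact_force: [0.2, 0.4, 0.4]
gripper_width: 1.0
```

Emit:
step_arm([
  [0,0,0,0,0,0,0.3],
  [0,0,0,0,0,0,0.5],
  [0,0,0,0,0,0,0.7],
  [0,0,0,0,0,0,0.9],
  [0,0,0,0,0,0,0.9],
  [0,0,0,0,0,0,0.9],
  [0,0,0,0,0,0,0.9],
  [0,0,0,0,0,0,0.9],
])

```text
t: 5.55
eef_pos: [0.5917, 0.0167, 0.2859]
tool_rot: [0.0, 1.0, 0.0, 0.0]
contact_force: [-1.1, -1.6, 6.1]
gripper_width: 0.283
```

```bash
python3 - <<'E'
from station import bot
from h import *
p=bot.read_camera("wrist");o=bot.get_obs();print(o["t"],o["eef_pos"],o["contact_force"],o["torque"],o["gripper_width"])
cv2.imwrite("pics/w2.png",p["pixels"][:,:,::-1])
E
```

```text
5.6 [0.59169355 0.01673442 0.28592886] [-0.94920157 -1.35894471  5.17946365] [-0.14520501  0.26391337 -0.00089942] 0.2833710284375704
```

View pics/w2.png

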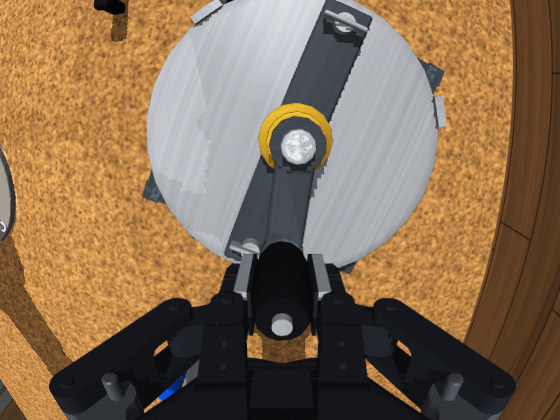

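```bash
cat > gen.py <<'E'
import sys,numpy as np
# gen a0 step n [radius cm]
a0,st,n=map(float,sys.argv[1:4]); r=float(sys.argv[4]) if len(sys.argv)>4 else 6.0
P=lambda a:np.round(r*np.array([np.cos(np.radians(a)),-np.sin(np.radians(a))]),2)
rows=[]
for k in range(int(n)):
    d=P(a0+st*(k+1))-P(a0+st*k); rows.append("[%g,%g,0,0,0,0,0.9]"%(round(d[0],2),round(d[1],2)))
print("["+",".join(rows)+"]")
E
python3 gen.py 263.7 -5 10; python3 gen.py 213.7 -5 32
```

```text
[[-0.52,-0.08,0,0,0,0,0.9],[-0.5,-0.12,0,0,0,0,0.9],[-0.5,-0.17,0,0,0,0,0.9],[-0.48,-0.21,0,0,0,0,0.9],[-0.46,-0.25,0,0,0,0,0.9],[-0.43,-0.29,0,0,0,0,0.9],[-0.41,-0.33,0,0,0,0,0.9],[-0.38,-0.36,0,0,0,0,0.9],[-0.34,-0.4,0,0,0,0,0.9],[-0.31,-0.42,0,0,0,0,0.9]]
[[-0.27,-0.45,0,0,0,0,0.9],[-0.23,-0.47,0,0,0,0,0.9],[-0.19,-0.49,0,0,0,0,0.9],[-0.15,-0.5,0,0,0,0,0.9],[-0.1,-0.51,0,0,0,0,0.9],[-0.06,-0.52,0,0,0,0,0.9],[-0.01,-0.53,0,0,0,0,0.9],[0.04,-0.52,0,0,0,0,0.9],[0.08,-0.52,0,0,0,0,0.9],[0.12,-0.5,0,0,0,0,0.9],[0.17,-0.5,0,0,0,0,0.9],[0.21,-0.48,0,0,0,0,0.9],[0.25,-0.46,0,0,0,0,0.9],[0.29,-0.43,0,0,0,0,0.9],[0.33,-0.41,0,0,0,0,0.9],[0.36,-0.38,0,0,0,0,0.9],[0.4,-0.34,0,0,0,0,0.9],[0.42,-0.31,0,0,0,0,0.9],[0.45,-0.27,0,0,0,0,0.9],[0.47,-0.23,0,0,0,0,0.9],[0.49,-0.19,0,0,0,0,0.9],[0.5,-0.15,0,0,0,0,0.9],[0.51,-0.1,0,0,0,0,0.9],[0.52,-0.06,0,0,0,0,0.9],[0.53,-0.01,0,0,0,0,0.9],[0.52,0.04,0,0,0,0,0.9],[0.52,0.08,0,0,0,0,0.9],[0.5,0.12,0,0,0,0,0.9],[0.5,0.17,0,0,0,0,0.9],[0.48,0.21,0,0,0,0,0.9],[0.46,0.25,0,0,0,0,0.9],[0.43,0.29,0,0,0,0,0.9]]
```

Emit:
step_arm([
  [-0.52,-0.08,0,0,0,0,0.9],
  [-0.5,-0.12,0,0,0,0,0.9],
  [-0.5,-0.17,0,0,0,0,0.9],
])

```text
t: 5.9
eef_pos: [0.5768, 0.0205, 0.2859]
tool_rot: [-0.0, 1.0, 0.0, 0.001]
contact_force: [2.9, -1.3, 4.9]
gripper_width: 0.287
```

Emit:
step_arm([
  [-0.48,-0.21,0,0,0,0,0.9],
  [-0.46,-0.25,0,0,0,0,0.9],
  [-0.43,-0.29,0,0,0,0,0.9],
])

```text
t: 6.2
eef_pos: [0.5627, 0.0284, 0.2859]
tool_rot: [-0.0, 1.0, 0.001, 0.001]
contact_force: [4.0, -0.9, 4.9]
gripper_width: 0.285
```

Emit:
step_arm([
  [-0.41,-0.33,0,0,0,0,0.9],
  [-0.38,-0.36,0,0,0,0,0.9],
])

```text
t: 6.4
eef_pos: [0.5549, 0.0353, 0.2859]
tool_rot: [-0.0, 1.0, 0.001, 0.001]
contact_force: [4.6, -0.3, 4.4]
gripper_width: 0.284
```

Emit:
step_arm([
  [-0.34,-0.4,0,0,0,0,0.9],
  [-0.31,-0.42,0,0,0,0,0.9],
])

```text
t: 6.6
eef_pos: [0.5485, 0.0435, 0.2858]
tool_rot: [-0.0, 1.0, 0.001, 0.001]
contact_force: [5.1, -0.6, 5.6]
gripper_width: 0.285
```

Emit:
step_arm([
  [-0.27,-0.45,0,0,0,0,0.9],
  [-0.23,-0.47,0,0,0,0,0.9],
  [-0.19,-0.49,0,0,0,0,0.9],
  [-0.15,-0.5,0,0,0,0,0.9],
])

```text
t: 7.0
eef_pos: [0.5403, 0.0621, 0.2858]
tool_rot: [0.0, 1.0, 0.0, 0.001]
contact_force: [5.2, -2.3, 4.4]
gripper_width: 0.286
```

```bash
cat > st.py <<'E'
import json,os,sys
from station import bot
from h import *
C=np.array([.5983,.0767])
if os.path.exists("c.json"):C=np.array(json.load(open("c.json")))
o=bot.get_obs();p=o["eef_pos"][:2]-C;F=o["contact_force"];a=np.degrees(np.arctan2(p[1],p[0]))%360
u=p/np.hypot(*p);t=np.array([u[1],-u[0]])
print("t %.2f ang %.1f r %.2f  drag_cw %.2f rad %.2f z %.1f"%(o["t"],a,1e3*np.hypot(*p),-F[:2]@t,F[:2]@u,F[2]))
E
python3 st.py; python3 gen.py 193.7 -4 72
```

```text
t 7.00 ang 194.1 r 59.83  drag_cw 3.47 rad -4.53 z 4.4
[[-0.08,-0.41,0,0,0,0,0.9],[-0.06,-0.41,0,0,0,0,0.9],[-0.03,-0.42,0,0,0,0,0.9],[0,-0.42,0,0,0,0,0.9],[0.04,-0.42,0,0,0,0,0.9],[0.06,-0.41,0,0,0,0,0.9],[0.09,-0.41,0,0,0,0,0.9],[0.11,-0.4,0,0,0,0,0.9],[0.15,-0.4,0,0,0,0,0.9],[0.17,-0.38,0,0,0,0,0.9],[0.2,-0.37,0,0,0,0,0.9],[0.22,-0.35,0,0,0,0,0.9],[0.25,-0.34,0,0,0,0,0.9],[0.27,-0.32,0,0,0,0,0.9],[0.29,-0.3,0,0,0,0,0.9],[0.32,-0.28,0,0,0,0,0.9],[0.33,-0.25,0,0,0,0,0.9],[0.35,-0.23,0,0,0,0,0.9],[0.36,-0.21,0,0,0,0,0.9],[0.38,-0.18,0,0,0,0,0.9],[0.39,-0.16,0,0,0,0,0.9],[0.4,-0.13,0,0,0,0,0.9],[0.4,-0.1,0,0,0,0,0.9],[0.42,-0.07,0,0,0,0,0.9],[0.41,-0.04,0,0,0,0,0.9],[0.42,-0.01,0,0,0,0,0.9],[0.42,0.02,0,0,0,0,0.9],[0.42,0.04,0,0,0,0,0.9],[0.41,0.08,0,0,0,0,0.9],[0.4,0.1,0,0,0,0,0.9],[0.4,0.13,0,0,0,0,0.9],[0.39,0.16,0,0,0,0,0.9],[0.37,0.19,0,0,0,0,0.9],[0.37,0.21,0,0,0,0,0.9],[0.34,0.23,0,0,0,0,0.9],[0.33,0.26,0,0,0,0,0.9],[0.31,0.29,0,0,0,0,0.9],[0.29,0.3,0,0,0,0,0.9],[0.27,0.32,0,0,0,0,0.9],[0.24,0.34,0,0,0,0,0.9],[0.22,0.36,0,0,0,0,0.9],[0.2,0.37,0,0,0,0,0.9],[0.16,0.38,0,0,0,0,0.9],[0.15,0.4,0,0,0,0,0.9],[0.11,0.4,0,0,0,0,0.9],[0.08,0.41,0,0,0,0,0.9],[0.06,0.41,0,0,0,0,0.9],[0.03,0.42,0,0,0,0,0.9],[0,0.42,0,0,0,0,0.9],[-0.04,0.42,0,0,0,0,0.9],[-0.06,0.41,0,0,0,0,0.9],[-0.09,0.41,0,0,0,0,0.9],[-0.11,0.4,0,0,0,0,0.9],[-0.15,0.4,0,0,0,0,0.9],[-0.17,0.38,0,0,0,0,0.9],[-0.2,0.37,0,0,0,0,0.9],[-0.22,0.35,0,0,0,0,0.9],[-0.25,0.34,0,0,0,0,0.9],[-0.27,0.32,0,0,0,0,0.9],[-0.29,0.3,0,0,0,0,0.9],[-0.32,0.28,0,0,0,0,0.9],[-0.33,0.25,0,0,0,0,0.9],[-0.35,0.23,0,0,0,0,0.9],[-0.36,0.21,0,0,0,0,0.9],[-0.38,0.18,0,0,0,0,0.9],[-0.39,0.16,0,0,0,0,0.9],[-0.4,0.13,0,0,0,0,0.9],[-0.4,0.1,0,0,0,0,0.9],[-0.42,0.07,0,0,0,0,0.9],[-0.41,0.04,0,0,0,0,0.9],[-0.42,0.01,0,0,0,0,0.9],[-0.42,-0.02,0,0,0,0,0.9]]
```

Emit:
step_arm([
  [-0.08,-0.41,0,0,0,0,0.9],
  [-0.06,-0.41,0,0,0,0,0.9],
])

```text
t: 7.2
eef_pos: [0.5389, 0.07, 0.2858]
tool_rot: [0.0, 1.0, 0.0, 0.001]
contact_force: [5.4, -3.3, 5.8]
gripper_width: 0.289
```

```bash
python3 st.py
```

```text
t 7.20 ang 186.4 r 59.78  drag_cw 3.90 rad -5.04 z 5.8
```

Emit:
step_arm([
  [-0.03,-0.42,0,0,0,0,0.9],
  [0,-0.42,0,0,0,0,0.9],
])

```text
t: 7.4
eef_pos: [0.5385, 0.0781, 0.2858]
tool_rot: [0.001, 1.0, 0.0, 0.001]
contact_force: [4.7, -3.4, 6.0]
gripper_width: 0.284
```

Emit:
step_arm([
  [0.04,-0.42,0,0,0,0,0.9],
  [0.06,-0.41,0,0,0,0,0.9],
])

```text
t: 7.6
eef_pos: [0.5393, 0.0862, 0.2858]
tool_rot: [0.001, 1.0, 0.0, 0.001]
contact_force: [3.4, -3.8, 7.5]
gripper_width: 0.283
```

Emit:
step_arm([
  [0.09,-0.41,0,0,0,0,0.9],
  [0.11,-0.4,0,0,0,0,0.9],
])

```text
t: 7.8
eef_pos: [0.541, 0.0942, 0.2857]
tool_rot: [0.001, 1.0, 0.0, 0.0]
contact_force: [2.3, -3.8, 8.4]
gripper_width: 0.283
```

Emit:
step_arm([
  [0.15,-0.4,-0.02,0,0,0,0.9],
  [0.17,-0.38,-0.02,0,0,0,0.9],
])

```text
t: 8.0
eef_pos: [0.5439, 0.1017, 0.2858]
tool_rot: [0.001, 1.0, 0.0, -0.0]
contact_force: [1.6, -4.9, 6.4]
gripper_width: 0.286
```

```bash
python3 st.py
```

```text
t 8.00 ang 155.3 r 59.88  drag_cw 3.83 rad -3.48 z 6.4
```

Emit:
step_arm([
  [0.2,-0.37,0,0,0,0,0.9],
  [0.22,-0.35,0,0,0,0,0.9],
])

```text
t: 8.2
eef_pos: [0.5477, 0.109, 0.2857]
tool_rot: [0.001, 1.0, 0.0, -0.001]
contact_force: [0.5, -4.4, 7.5]
gripper_width: 0.283
```

```bash
python3 st.py
```

```text
t 8.20 ang 147.5 r 60.02  drag_cw 3.40 rad -2.80 z 7.5
```

Emit:
step_arm([
  [0.25,-0.34,0,0,0,0,0.9],
  [0.27,-0.32,0,0,0,0,0.9],
])

```text
t: 8.4
eef_pos: [0.5526, 0.1157, 0.2857]
tool_rot: [0.001, 1.0, 0.0, -0.001]
contact_force: [-0.0, -3.9, 7.4]
gripper_width: 0.282
```

```bash
python3 st.py
```

```text
t 8.40 ang 139.5 r 60.13  drag_cw 2.99 rad -2.55 z 7.4
```

Emit:
step_arm([
  [0.29,-0.3,0,0,0,0,0.9],
  [0.32,-0.28,0,0,0,0,0.9],
])

```text
t: 8.6
eef_pos: [0.5583, 0.1218, 0.2856]
tool_rot: [0.001, 1.0, 0.0, -0.001]
contact_force: [-0.9, -2.9, 7.6]
gripper_width: 0.29
```

```bash
python3 st.py
```

```text
t 8.60 ang 131.6 r 60.29  drag_cw 2.62 rad -1.54 z 7.6
```

Emit:
step_arm([
  [0.33,-0.25,0,0,0,0,0.9],
  [0.35,-0.23,0,0,0,0,0.9],
])

```text
t: 8.8
eef_pos: [0.5648, 0.1269, 0.2856]
tool_rot: [0.001, 1.0, 0.001, -0.002]
contact_force: [-2.7, -2.6, 8.6]
gripper_width: 0.283
```

```bash
python3 st.py
```

```text
t 8.80 ang 123.7 r 60.38  drag_cw 3.68 rad -0.66 z 8.6
```

Emit:
step_arm([
  [0.36,-0.21,-0.02,0,0,0,0.9],
  [0.38,-0.18,-0.02,0,0,0,0.9],
])

```text
t: 9.0
eef_pos: [0.5718, 0.131, 0.2857]
tool_rot: [0.001, 1.0, 0.001, -0.002]
contact_force: [-3.5, -0.9, 7.7]
gripper_width: 0.288
```

```bash
python3 st.py
```

```text
t 9.00 ang 116.0 r 60.42  drag_cw 3.55 rad 0.70 z 7.7
```

Emit:
step_arm([
  [0.39,-0.16,-0.02,0,0,0,0.9],
  [0.4,-0.13,-0.02,0,0,0,0.9],
])

```text
t: 9.2
eef_pos: [0.5794, 0.1341, 0.2858]
tool_rot: [0.001, 1.0, 0.001, -0.002]
contact_force: [-3.4, -1.7, 5.3]
gripper_width: 0.283
```

```bash
python3 st.py
```

```text
t 9.20 ang 108.2 r 60.45  drag_cw 3.75 rad -0.60 z 5.3
```

Emit:
step_arm([
  [0.4,-0.1,0,0,0,0,0.9],
  [0.42,-0.07,0,0,0,0,0.9],
])

```text
t: 9.4
eef_pos: [0.5874, 0.1363, 0.2858]
tool_rot: [0.001, 1.0, 0.001, -0.003]
contact_force: [-3.9, 0.0, 6.3]
gripper_width: 0.286
```

```bash
python3 st.py
```

```text
t 9.40 ang 100.4 r 60.56  drag_cw 3.87 rad 0.73 z 6.3
```

Emit:
step_arm([
  [0.41,-0.04,0,0,0,0,0.9],
  [0.42,-0.01,0,0,0,0,0.9],
])

```text
t: 9.6
eef_pos: [0.5956, 0.1372, 0.2858]
tool_rot: [0.0, 1.0, 0.001, -0.003]
contact_force: [-4.1, 0.4, 6.2]
gripper_width: 0.282
```

```bash
python3 st.py
```

```text
t 9.60 ang 92.6 r 60.61  drag_cw 4.06 rad 0.57 z 6.2
```

Emit:
step_arm([
  [0.42,0.02,0,0,0,0,0.9],
  [0.42,0.04,0,0,0,0,0.9],
])

```text
t: 9.8
eef_pos: [0.6039, 0.1372, 0.2859]
tool_rot: [0.0, 1.0, 0.002, -0.003]
contact_force: [-3.2, 2.2, 4.9]
gripper_width: 0.283
```

```bash
python3 st.py
```

```text
t 9.80 ang 84.7 r 60.73  drag_cw 3.42 rad 1.84 z 4.9
```

Emit:
step_arm([
  [0.41,0.08,0,0,0,0,0.9],
  [0.4,0.1,0,0,0,0,0.9],
])

```text
t: 10.0
eef_pos: [0.612, 0.1359, 0.286]
tool_rot: [-0.0, 1.0, 0.002, -0.003]
contact_force: [-3.2, 1.9, 5.4]
gripper_width: 0.282
```

```bash
python3 st.py
```

```text
t 10.00 ang 77.0 r 60.77  drag_cw 3.50 rad 1.13 z 5.4
```

Emit:
step_arm([
  [0.4,0.13,0,0,0,0,0.9],
  [0.39,0.16,0,0,0,0,0.9],
])

```text
t: 10.2
eef_pos: [0.62, 0.1335, 0.286]
tool_rot: [-0.001, 1.0, 0.002, -0.002]
contact_force: [-2.4, 3.3, 4.8]
gripper_width: 0.288
```

```bash
python3 st.py
```

```text
t 10.20 ang 69.1 r 60.78  drag_cw 3.44 rad 2.25 z 4.8
```

Emit:
step_arm([
  [0.37,0.19,0,0,0,0,0.9],
  [0.37,0.21,0,0,0,0,0.9],
])

```text
t: 10.4
eef_pos: [0.6275, 0.13, 0.2861]
tool_rot: [-0.001, 1.0, 0.002, -0.002]
contact_force: [-2.2, 3.6, 4.1]
gripper_width: 0.285
```

```bash
python3 st.py
```

```text
t 10.40 ang 61.3 r 60.76  drag_cw 3.65 rad 2.14 z 4.1
```

Emit:
step_arm([
  [0.34,0.23,0,0,0,0,0.9],
  [0.33,0.26,0,0,0,0,0.9],
])

```text
t: 10.6
eef_pos: [0.635, 0.125, 0.2863]
tool_rot: [-0.001, 1.0, 0.002, -0.001]
contact_force: [-1.1, 5.1, 4.8]
gripper_width: 0.289
```

```bash
python3 st.py
```

```text
t 10.60 ang 52.7 r 60.65  drag_cw 3.98 rad 3.40 z 4.8
```

Emit:
step_arm([
  [0.31,0.29,0,0,0,0,0.9],
  [0.29,0.3,0,0,0,0,0.9],
])

```text
t: 10.8
eef_pos: [0.6421, 0.1187, 0.2864]
tool_rot: [-0.001, 1.0, 0.002, -0.0]
contact_force: [0.1, 5.0, 3.5]
gripper_width: 0.284
```

```bash
python3 st.py
```

```text
t 10.80 ang 43.8 r 60.63  drag_cw 3.55 rad 3.58 z 3.5
```

Emit:
step_arm([
  [0.27,0.32,0,0,0,0,0.9],
  [0.24,0.34,0,0,0,0,0.9],
])

```text
t: 11.0
eef_pos: [0.6475, 0.1121, 0.2865]
tool_rot: [-0.001, 1.0, 0.002, -0.0]
contact_force: [1.0, 5.0, 3.0]
gripper_width: 0.281
```

```bash
python3 st.py
```

```text
t 11.00 ang 35.7 r 60.61  drag_cw 3.47 rad 3.78 z 3.0
```

Emit:
step_arm([
  [0.22,0.36,0,0,0,0,0.9],
  [0.2,0.37,0,0,0,0,0.9],
])

```text
t: 11.2
eef_pos: [0.6521, 0.1047, 0.2866]
tool_rot: [-0.001, 1.0, 0.001, 0.0]
contact_force: [2.5, 4.7, 3.1]
gripper_width: 0.279
```

```bash
python3 st.py
```

```text
t 11.20 ang 27.5 r 60.62  drag_cw 3.06 rad 4.35 z 3.1
```

Emit:
step_arm([
  [0.16,0.38,0,0,0,0,0.9],
  [0.15,0.4,0,0,0,0,0.9],
])

```text
t: 11.4
eef_pos: [0.6555, 0.0967, 0.2866]
tool_rot: [-0.001, 1.0, 0.001, 0.001]
contact_force: [3.6, 4.8, 2.6]
gripper_width: 0.284
```

```bash
python3 st.py
```

```text
t 11.40 ang 19.3 r 60.61  drag_cw 3.31 rad 4.99 z 2.6
```

Emit:
step_arm([
  [0.13,0.4,0,0,0,0,0.9],
  [0.1,0.41,0,0,0,0,0.9],
])

```text
t: 11.6
eef_pos: [0.6579, 0.0882, 0.2866]
tool_rot: [-0.001, 1.0, 0.001, 0.001]
contact_force: [3.2, 3.5, 2.3]
gripper_width: 0.287
```

```bash
python3 st.py
```

```text
t 11.60 ang 10.9 r 60.71  drag_cw 2.79 rad 3.78 z 2.3
```

Emit:
step_arm([
  [0.06,0.41,0,0,0,0,0.9],
  [0.03,0.42,0,0,0,0,0.9],
])

```text
t: 11.8
eef_pos: [0.6589, 0.0795, 0.2865]
tool_rot: [-0.001, 1.0, 0.001, 0.001]
contact_force: [4.3, 3.9, 2.0]
gripper_width: 0.287
```

```bash
python3 st.py
```

```text
t 11.80 ang 2.6 r 60.71  drag_cw 3.68 rad 4.51 z 2.0
```

Emit:
step_arm([
  [0,0.42,0,0,0,0,0.9],
  [-0.04,0.42,0,0,0,0,0.9],
])

```text
t: 12.0
eef_pos: [0.6587, 0.0707, 0.2866]
tool_rot: [-0.001, 1.0, 0.001, 0.001]
contact_force: [5.4, 1.8, 2.3]
gripper_width: 0.283
```

```bash
python3 st.py
```

```text
t 12.00 ang 354.3 r 60.70  drag_cw 2.31 rad 5.17 z 2.3
```

Emit:
step_arm([
  [-0.06,0.41,0,0,0,0,0.9],
  [-0.09,0.41,0,0,0,0,0.9],
])

```text
t: 12.2
eef_pos: [0.6572, 0.0621, 0.2865]
tool_rot: [-0.001, 1.0, 0.001, 0.001]
contact_force: [4.0, 2.5, 2.1]
gripper_width: 0.284
```

```bash
python3 st.py
```

```text
t 12.20 ang 346.1 r 60.70  drag_cw 3.38 rad 3.29 z 2.1
```

Emit:
step_arm([
  [-0.11,0.4,0,0,0,0,0.9],
  [-0.15,0.4,0,0,0,0,0.9],
])

```text
t: 12.4
eef_pos: [0.6545, 0.0539, 0.2865]
tool_rot: [-0.0, 1.0, 0.001, 0.001]
contact_force: [4.5, 1.8, 3.3]
gripper_width: 0.283
```

```bash
python3 st.py
```

```text
t 12.40 ang 337.9 r 60.70  drag_cw 3.36 rad 3.48 z 3.3
```

Emit:
step_arm([
  [-0.17,0.38,0,0,0,0,0.9],
  [-0.2,0.37,0,0,0,0,0.9],
])

```text
t: 12.6
eef_pos: [0.6505, 0.0458, 0.2865]
tool_rot: [-0.0, 1.0, 0.0, 0.0]
contact_force: [3.9, 1.0, 2.3]
gripper_width: 0.285
```

```bash
python3 st.py
```

```text
t 12.60 ang 329.4 r 60.63  drag_cw 2.87 rad 2.86 z 2.3
```

Emit:
step_arm([
  [-0.22,0.35,0,0,0,0,0.9],
  [-0.25,0.34,0,0,0,0,0.9],
])

```text
t: 12.8
eef_pos: [0.6455, 0.0387, 0.2865]
tool_rot: [0.0, 1.0, 0.0, 0.0]
contact_force: [5.0, 1.2, 2.4]
gripper_width: 0.283
```

```bash
python3 st.py
```

```text
t 12.80 ang 321.2 r 60.53  drag_cw 4.11 rad 3.16 z 2.4
```

Emit:
step_arm([
  [-0.27,0.32,0,0,0,0,0.9],
  [-0.29,0.3,0,0,0,0,0.9],
])

```text
t: 13.0
eef_pos: [0.6396, 0.0325, 0.2864]
tool_rot: [0.0, 1.0, 0.0, -0.0]
contact_force: [3.8, 0.1, 2.3]
gripper_width: 0.289
```

```bash
python3 st.py
```

```text
t 13.00 ang 313.1 r 60.47  drag_cw 2.79 rad 2.50 z 2.3
```

Emit:
step_arm([
  [-0.32,0.28,0,0,0,0,0.9],
  [-0.33,0.25,0,0,0,0,0.9],
])

```text
t: 13.2
eef_pos: [0.633, 0.0273, 0.2865]
tool_rot: [0.0, 1.0, 0.0, -0.0]
contact_force: [4.3, 0.3, 2.3]
gripper_width: 0.282
```

```bash
python3 st.py
```

```text
t 13.20 ang 305.1 r 60.37  drag_cw 3.67 rad 2.26 z 2.3
```

Emit:
step_arm([
  [-0.35,0.23,0,0,0,0,0.9],
  [-0.36,0.21,0,0,0,0,0.9],
])

```text
t: 13.4
eef_pos: [0.6258, 0.0231, 0.2864]
tool_rot: [0.0, 1.0, 0.0, -0.0]
contact_force: [4.0, 0.1, 1.6]
gripper_width: 0.284
```

```bash
python3 st.py
```

```text
t 13.40 ang 297.2 r 60.27  drag_cw 3.58 rad 1.75 z 1.6
```

Emit:
step_arm([
  [-0.38,0.18,0,0,0,0,0.9],
  [-0.39,0.16,0,0,0,0,0.9],
])

```text
t: 13.6
eef_pos: [0.6181, 0.0198, 0.2864]
tool_rot: [0.0, 1.0, 0.0, -0.0]
contact_force: [4.0, -0.2, 2.3]
gripper_width: 0.286
```

```bash
python3 st.py
```

```text
t 13.60 ang 289.2 r 60.20  drag_cw 3.70 rad 1.45 z 2.3
```

Emit:
step_arm([
  [-0.4,0.13,0,0,0,0,0.9],
  [-0.4,0.1,0,0,0,0,0.9],
])

```text
t: 13.8
eef_pos: [0.6114, 0.0182, 0.2867]
tool_rot: [-0.001, 1.0, 0.001, 0.002]
contact_force: [10.7, 1.0, -1.2]
gripper_width: 0.285
```

```bash
python3 st.py
```

```text
t 13.80 ang 282.6 r 59.98  drag_cw 10.67 rad 1.32 z -1.2
```

Emit:
step_arm([
  [0,0,0,0,0,0,0.9],
  [0,0,0,0,0,0,0.9],
])

```text
t: 14.0
eef_pos: [0.6117, 0.0183, 0.2867]
tool_rot: [-0.001, 1.0, 0.001, 0.002]
contact_force: [8.9, 0.7, -2.5]
gripper_width: 0.287
```

```bash
python3 st.py
```

```text
t 14.00 ang 282.9 r 59.92  drag_cw 8.78 rad 1.34 z -2.5
```

Seat felt: the drag jumped from about 3.5 N to 10.7 N at 283°, then held at 8.8 N. Now three turns anticlockwise.

```bash
python3 gen.py 281.7 8 45 | sed 's/,0\.9\]/,0.9]\n/g'
```

```text
[[0.8,-0.23,0,0,0,0,0.9]
,[0.77,-0.34,0,0,0,0,0.9]
,[0.71,-0.44,0,0,0,0,0.9]
,[0.65,-0.53,0,0,0,0,0.9]
,[0.56,-0.62,0,0,0,0,0.9]
,[0.47,-0.69,0,0,0,0,0.9]
,[0.37,-0.75,0,0,0,0,0.9]
,[0.26,-0.8,0,0,0,0,0.9]
,[0.15,-0.82,0,0,0,0,0.9]
,[0.04,-0.84,0,0,0,0,0.9]
,[-0.09,-0.83,0,0,0,0,0.9]
,[-0.19,-0.81,0,0,0,0,0.9]
,[-0.31,-0.78,0,0,0,0,0.9]
,[-0.42,-0.73,0,0,0,0,0.9]
,[-0.51,-0.66,0,0,0,0,0.9]
,[-0.6,-0.59,0,0,0,0,0.9]
,[-0.67,-0.49,0,0,0,0,0.9]
,[-0.74,-0.4,0,0,0,0,0.9]
,[-0.79,-0.29,0,0,0,0,0.9]
,[-0.81,-0.18,0,0,0,0,0.9]
,[-0.84,-0.06,0,0,0,0,0.9]
,[-0.83,0.05,0,0,0,0,0.9]
,[-0.82,0.17,0,0,0,0,0.9]
,[-0.79,0.29,0,0,0,0,0.9]
,[-0.74,0.39,0,0,0,0,0.9]
,[-0.68,0.48,0,0,0,0,0.9]
,[-0.61,0.58,0,0,0,0,0.9]
,[-0.52,0.66,0,0,0,0,0.9]
,[-0.42,0.72,0,0,0,0,0.9]
,[-0.32,0.78,0,0,0,0,0.9]
,[-0.2,0.81,0,0,0,0,0.9]
,[-0.1,0.83,0,0,0,0,0.9]
,[0.03,0.84,0,0,0,0,0.9]
,[0.14,0.82,0,0,0,0,0.9]
,[0.26,0.8,0,0,0,0,0.9]
,[0.36,0.75,0,0,0,0,0.9]
,[0.46,0.7,0,0,0,0,0.9]
,[0.56,0.62,0,0,0,0,0.9]
,[0.64,0.55,0,0,0,0,0.9]
,[0.71,0.44,0,0,0,0,0.9]
,[0.76,0.35,0,0,0,0,0.9]
,[0.8,0.23,0,0,0,0,0.9]
,[0.83,0.12,0,0,0,0,0.9]
,[0.84,0.01,0,0,0,0,0.9]
,[0.83,-0.11,0,0,0,0,0.9]
]
```

Emit:
step_arm([
  [0.88,-0.23,0,0,0,0,0.9],
  [0.77,-0.34,0,0,0,0,0.9],
  [0.71,-0.44,0,0,0,0,0.9],
  [0.65,-0.53,0,0,0,0,0.9],
  [0.56,-0.62,0,0,0,0,0.9],
  [0.47,-0.69,0,0,0,0,0.9],
  [0.37,-0.75,0,0,0,0,0.9],
  [0.26,-0.8,0,0,0,0,0.9],
  [0.15,-0.82,0,0,0,0,0.9],
  [0.04,-0.84,0,0,0,0,0.9],
  [-0.09,-0.83,0,0,0,0,0.9],
  [-0.19,-0.81,0,0,0,0,0.9],
  [-0.31,-0.78,0,0,0,0,0.9],
  [-0.42,-0.73,0,0,0,0,0.9],
  [-0.51,-0.66,0,0,0,0,0.9],
])

```text
t: 15.5
eef_pos: [0.6435, 0.1175, 0.2865]
tool_rot: [-0.0, 1.0, 0.001, 0.0]
contact_force: [3.6, -2.3, 0.2]
gripper_width: 0.284
```

```bash
python3 st.py
```

```text
t 15.50 ang 42.0 r 60.89  drag_cw -4.07 rad 1.13 z 0.2
```

Tracking is good and the radial force is low.

Emit:
step_arm([
  [-0.6,-0.59,0,0,0,0,0.9],
  [-0.67,-0.49,0,0,0,0,0.9],
  [-0.74,-0.4,0,0,0,0,0.9],
  [-0.79,-0.29,0,0,0,0,0.9],
  [-0.81,-0.18,0,0,0,0,0.9],
  [-0.84,-0.06,0,0,0,0,0.9],
  [-0.83,0.05,0,0,0,0,0.9],
  [-0.82,0.17,0,0,0,0,0.9],
  [-0.79,0.29,0,0,0,0,0.9],
  [-0.74,0.39,0,0,0,0,0.9],
  [-0.68,0.48,0,0,0,0,0.9],
  [-0.61,0.58,0,0,0,0,0.9],
  [-0.52,0.66,0,0,0,0,0.9],
  [-0.42,0.72,0,0,0,0,0.9],
  [-0.32,0.78,0,0,0,0,0.9],
])

```text
t: 17.0
eef_pos: [0.5418, 0.095, 0.2866]
tool_rot: [-0.0, 1.0, 0.001, 0.0]
contact_force: [5.3, 2.5, -3.5]
gripper_width: 0.286
```

```bash
python3 st.py
```

```text
t 17.00 ang 162.0 r 59.41  drag_cw -4.03 rad -4.22 z -3.5
```

Emit:
step_arm([
  [-0.2,0.81,0,0,0,0,0.9],
  [-0.1,0.83,0,0,0,0,0.9],
  [0.03,0.84,0,0,0,0,0.9],
  [0.14,0.82,0,0,0,0,0.9],
  [0.26,0.8,0,0,0,0,0.9],
  [0.36,0.75,0,0,0,0,0.9],
  [0.46,0.7,0,0,0,0,0.9],
  [0.56,0.62,0,0,0,0,0.9],
  [0.64,0.55,0,0,0,0,0.9],
  [0.71,0.44,0,0,0,0,0.9],
  [0.76,0.35,0,0,0,0,0.9],
  [0.8,0.23,0,0,0,0,0.9],
  [0.83,0.12,0,0,0,0,0.9],
  [0.84,0.01,0,0,0,0,0.9],
  [0.83,-0.11,0,0,0,0,0.9],
])

```text
t: 18.5
eef_pos: [0.6115, 0.0174, 0.2861]
tool_rot: [0.0, 1.0, 0.0, -0.001]
contact_force: [-4.0, 3.8, 0.4]
gripper_width: 0.282
```

```bash
python3 st.py
```

```text
t 18.50 ang 282.5 r 60.70  drag_cw -3.12 rad -4.55 z 0.4
```

One full turn done, with forces small and steady. Now the second turn.

Emit:
step_arm([
  [0.8,-0.23,0,0,0,0,0.9],
  [0.77,-0.34,0,0,0,0,0.9],
  [0.71,-0.44,0,0,0,0,0.9],
  [0.65,-0.53,0,0,0,0,0.9],
  [0.56,-0.62,0,0,0,0,0.9],
  [0.47,-0.69,0,0,0,0,0.9],
  [0.37,-0.75,0,0,0,0,0.9],
  [0.26,-0.8,0,0,0,0,0.9],
  [0.15,-0.82,0,0,0,0,0.9],
  [0.04,-0.84,0,0,0,0,0.9],
  [-0.09,-0.83,0,0,0,0,0.9],
  [-0.19,-0.81,0,0,0,0,0.9],
  [-0.31,-0.78,0,0,0,0,0.9],
  [-0.42,-0.73,0,0,0,0,0.9],
  [-0.51,-0.66,0,0,0,0,0.9],
])

```text
t: 20.0
eef_pos: [0.644, 0.1169, 0.2865]
tool_rot: [0.0, 1.0, 0.001, 0.001]
contact_force: [1.1, -3.3, -2.3]
gripper_width: 0.284
```

Emit:
step_arm([
  [-0.6,-0.59,0,0,0,0,0.9],
  [-0.67,-0.49,0,0,0,0,0.9],
  [-0.74,-0.4,0,0,0,0,0.9],
  [-0.79,-0.29,0,0,0,0,0.9],
  [-0.81,-0.18,0,0,0,0,0.9],
  [-0.84,-0.06,0,0,0,0,0.9],
  [-0.83,0.05,0,0,0,0,0.9],
  [-0.82,0.17,0,0,0,0,0.9],
  [-0.79,0.29,0,0,0,0,0.9],
  [-0.74,0.39,0,0,0,0,0.9],
  [-0.68,0.48,0,0,0,0,0.9],
  [-0.61,0.58,0,0,0,0,0.9],
  [-0.52,0.66,0,0,0,0,0.9],
  [-0.42,0.72,0,0,0,0,0.9],
  [-0.32,0.78,0,0,0,0,0.9],
])

```text
t: 21.5
eef_pos: [0.542, 0.0958, 0.2866]
tool_rot: [-0.001, 1.0, 0.001, 0.001]
contact_force: [7.3, 1.1, -6.0]
gripper_width: 0.284
```

Emit:
step_arm([
  [-0.2,0.81,0,0,0,0,0.9],
  [-0.1,0.83,0,0,0,0,0.9],
  [0.03,0.84,0,0,0,0,0.9],
  [0.14,0.82,0,0,0,0,0.9],
  [0.26,0.8,0,0,0,0,0.9],
  [0.36,0.75,0,0,0,0,0.9],
  [0.46,0.7,0,0,0,0,0.9],
  [0.56,0.62,0,0,0,0,0.9],
  [0.64,0.55,0,0,0,0,0.9],
  [0.71,0.44,0,0,0,0,0.9],
  [0.76,0.35,0,0,0,0,0.9],
  [0.8,0.23,0,0,0,0,0.9],
  [0.83,0.12,0,0,0,0,0.9],
  [0.84,0.01,0,0,0,0,0.9],
  [0.83,-0.11,0,0,0,0,0.9],
])

```text
t: 23.0
eef_pos: [0.6115, 0.0175, 0.2862]
tool_rot: [0.0, 1.0, 0.0, -0.001]
contact_force: [-3.9, 4.0, -0.4]
gripper_width: 0.286
```

```bash
python3 st.py
```

```text
t 23.00 ang 282.6 r 60.70  drag_cw -2.99 rad -4.74 z -0.4
```

Two turns done, and all consistent. Now the third turn.

Emit:
step_arm([
  [0.8,-0.23,0,0,0,0,0.9],
  [0.77,-0.34,0,0,0,0,0.9],
  [0.71,-0.44,0,0,0,0,0.9],
  [0.65,-0.53,0,0,0,0,0.9],
  [0.56,-0.62,0,0,0,0,0.9],
  [0.47,-0.69,0,0,0,0,0.9],
  [0.37,-0.75,0,0,0,0,0.9],
  [0.26,-0.8,0,0,0,0,0.9],
  [0.15,-0.82,0,0,0,0,0.9],
  [0.04,-0.84,0,0,0,0,0.9],
  [-0.09,-0.83,0,0,0,0,0.9],
  [-0.19,-0.81,0,0,0,0,0.9],
  [-0.31,-0.78,0,0,0,0,0.9],
  [-0.42,-0.73,0,0,0,0,0.9],
  [-0.51,-0.66,0,0,0,0,0.9],
])

```text
t: 24.5
eef_pos: [0.644, 0.1169, 0.2865]
tool_rot: [0.0, 1.0, 0.0, 0.001]
contact_force: [0.7, -4.2, -1.6]
gripper_width: 0.283
```

Emit:
step_arm([
  [-0.6,-0.59,0,0,0,0,0.9],
  [-0.67,-0.49,0,0,0,0,0.9],
  [-0.74,-0.4,0,0,0,0,0.9],
  [-0.79,-0.29,0,0,0,0,0.9],
  [-0.81,-0.18,0,0,0,0,0.9],
  [-0.84,-0.06,0,0,0,0,0.9],
  [-0.83,0.05,0,0,0,0,0.9],
  [-0.82,0.17,0,0,0,0,0.9],
  [-0.79,0.29,0,0,0,0,0.9],
  [-0.74,0.39,0,0,0,0,0.9],
  [-0.68,0.48,0,0,0,0,0.9],
  [-0.61,0.58,0,0,0,0,0.9],
  [-0.52,0.66,0,0,0,0,0.9],
  [-0.42,0.72,0,0,0,0,0.9],
  [-0.32,0.78,0,0,0,0,0.9],
])

```text
t: 26.0
eef_pos: [0.5421, 0.0959, 0.2867]
tool_rot: [-0.001, 1.0, 0.001, 0.001]
contact_force: [8.1, 1.2, -6.0]
gripper_width: 0.286
```

Emit:
step_arm([
  [-0.2,0.81,0,0,0,0,0.9],
  [-0.1,0.83,0,0,0,0,0.9],
  [0.03,0.84,0,0,0,0,0.9],
  [0.14,0.82,0,0,0,0,0.9],
  [0.26,0.8,0,0,0,0,0.9],
  [0.36,0.75,0,0,0,0,0.9],
  [0.46,0.7,0,0,0,0,0.9],
  [0.56,0.62,0,0,0,0,0.9],
  [0.64,0.55,0,0,0,0,0.9],
  [0.71,0.44,0,0,0,0,0.9],
  [0.76,0.35,0,0,0,0,0.9],
  [0.8,0.23,0,0,0,0,0.9],
  [0.83,0.12,0,0,0,0,0.9],
  [0.84,0.01,0,0,0,0,0.9],
  [0.83,-0.11,0,0,0,0,0.9],
  [0.3,-0.08,0,0,0,0,0.9],
  [0,0,0,0,0,0,0.9],
  [0,0,0,0,0,0,0.9],
])

```text
t: 27.8
eef_pos: [0.6143, 0.0183, 0.2864]
tool_rot: [0.0, 1.0, 0.001, -0.0]
contact_force: [-2.3, 2.6, -0.6]
gripper_width: 0.284
```

```bash
python3 st.py
```

```text
t 27.80 ang 285.3 r 60.50  drag_cw -1.54 rad -3.16 z -0.6
```

Emit:
step_arm([
  [0,0,0,0,0,0,0.6],
  [0,0,0,0,0,0,0.4],
  [0,0,0,0,0,0,0.2],
  [0,0,0,0,0,0,0],
  [0,0,0,0,0,0,0],
  [0,0,0,0,0,0,0],
  [0,0,0,0,0,0,0],
  [0,0,-1,0,0,0,0],
  [0,0,-2,0,0,0,0],
  [0,0,-3,0,0,0,0],
  [0,0,-3,0,0,0,0],
  [0,0,-3,0,0,0,0],
  [0,0,-1,0,0,0,0],
  [0,0,0,0,0,0,0],
])

```text
t: 29.2
eef_pos: [0.615, 0.0189, 0.4186]
tool_rot: [-0.0, 1.0, 0.001, 0.002]
contact_force: [0.7, -0.4, -0.0]
gripper_width: 0.997
```

```bash
python3 - <<'E'
from station import bot
from h import *
p=bot.read_camera("wrist");cv2.imwrite("pics/w3.png",p["pixels"][:,:,::-1])
f,cx,cy=K(p);T=p["camera_from_world"]
def w(X):
    c=T[:3,:3]@np.array(X)+T[:3,3];th=np.arctan2(np.hypot(c[0],c[1]),c[2]);u=c[:2]/np.hypot(c[0],c[1])*f*th;return (round(cx+u[0],1),round(cy+u[1],1))
C=np.array([.5987,.0768])
for a in (261,273,285,297,309):
    print(a,w((*(C+.06*np.array([np.cos(np.radians(a)),np.sin(np.radians(a))])),.328)))
q=bot.read_camera("top");cv2.imwrite("pics/top3.png",q["pixels"][:,:,::-1])
for n in["jar","torch","dustpan","brush"]:print(n,[(np.round(d["point"],1).tolist(),round(d["score"],2)) for d in bot.pinpoint(q,n)][:3])
o=bot.get_obs();print(o["t"],o["contact_force"],o["eef_pos"],o["gripper_width"])
E
```

```text
261 (np.float64(246.5), np.float64(213.3))
273 (np.float64(262.9), np.float64(214.1))
285 (np.float64(279.1), np.float64(211.7))
297 (np.float64(294.6), np.float64(206.0))
309 (np.float64(308.7), np.float64(197.4))
jar [([428.0, 189.3], 0.81), ([385.0, 178.8], 0.66)]
torch [([345.3, 234.7], 0.76), ([403.3, 243.8], 0.53), ([373.2, 230.3], 0.52)]
dustpan [([136.1, 166.1], 0.8)]
brush [([138.1, 257.2], 0.6)]
29.5 [-0.52169894 -0.30658072  0.04077134] [0.61390559 0.01833518 0.41504179] 0.9976298881647199
```

View pics/w3.png

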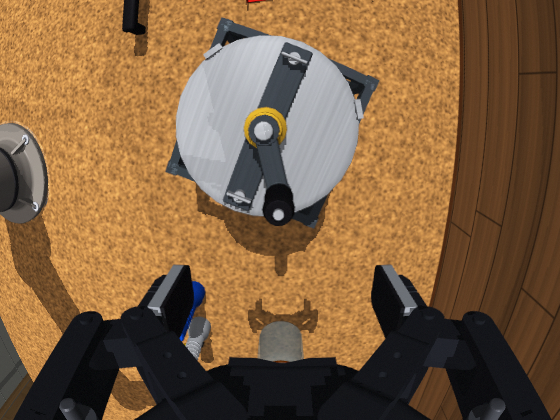

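View pics/top3.png

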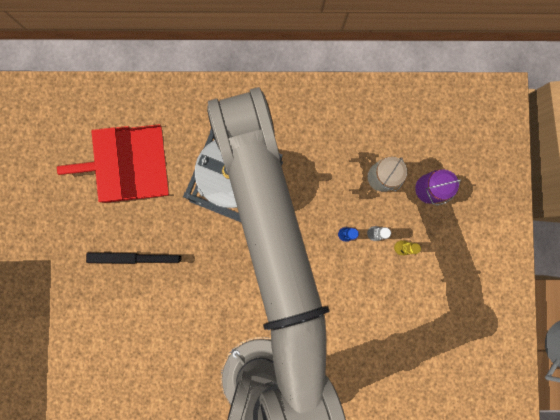

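The wrist view shows the grip top at (278,213), against a predicted (279,212) for 285°. The fingers are open and well clear. The top view shows the jar (390,174), torch (381,233), dustpan and brush where they were.

```bash
python3 -c "
from station import bot
print(bot.hand_in())"
```

```text
the job is handed in; nothing more can be done
None
```

I wound the crank clockwise about 341° until the seat came up, then wound it back open three full turns, let go and handed the job in. The hand-in gives no verdict.

- **Seating:** running drag was about 3.5 N. At the seat it rose to 10.7 N, about 7 N over running drag, and settled at 8.8 N. That is well seated and clear of the 17 N forcing limit.
- **Opening:** the grip was at about 283° when nipped and finished at 285.3° after three turns anticlockwise. Where exactly the seat begins is my estimate from the drag rise (283–288°). That leaves an error of a few degrees against the 24° allowed.
- **Last checks:** the gripper is fully open and about 13 cm above where it held the grip, with no contact force. The wrist picture puts the grip within about 2 pixels of where 285° should be.
- **Other items:** by eye, the jar, torch, dustpan and brush are where they were in the top picture. The detector's points for them moved by up to 2 pixels, which I take as its usual scatter.
- **Time:** 29.5 s of the 70 s allowed. No check failed or disagreed.

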